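Find the heavier alternator pulley on the balance and plug it

TASK

The two alternator pulleys look the same but one is heavier. Gently seat one on each pan of the balance, flat on the pan with the pan's brass spigot up inside its bore, let go of them and let the balance tip; then push the red plug fully home into the top of the bore of the heavier pulley and leave both pulleys on their pans. Press lightly on the pans (less than 20 N, a pulley's own weight included) and leave the other things on the bench alone.

Things in the scene. Friction and masses are not known exactly. Their poses are not given: they have to be found in the camera images.
- pulley_a: one grooved steel alternator pulley, looks exactly like the other one but weighs differently (0.3 to 0.55 kg): 56 mm outer diameter (58 over its facets), 34 mm tall, through bore 17 mm in diameter. Origin: centre of its underside; z up its bore.
- pulley_b: the other grooved steel alternator pulley, looks exactly like the other one but weighs differently (0.3 to 0.55 kg): 56 mm outer diameter (58 over its facets), 34 mm tall, through bore 17 mm in diameter. Origin: centre of its underside; z up its bore.
- plug: red plastic bore plug, 10 g, 42 mm tall: bevelled stem 15 mm in diameter, 12 mm long, then flange 30 mm in diameter, 4 mm thick, then round grip 20 mm in diameter, 26 mm tall. Origin: lower end of the stem; z up. Starts upright in the block's hole. Home in a pulley, its flange lies on the pulley's top face, so its origin is 22 mm above the pulley's.
- plug_block: fixed wooden block 60 x 60 x 20 mm that holds the plug in a 17 mm hole at its centre. Origin: centre of its underside.
- balance: fixed green equal-arm balance, base 100 x 340 x 26 mm. Origin: centre of its underside; y along the beam, z up. Pans 135 mm to either side at +y (left) and -y (right), on stems above the beam; nothing between them stands higher than 98 mm above the table, below the pans' top faces.
- beam (a joint): tilt of the beam in rad: 0 level, positive with the left (+y) pan down, negative with the right (-y) pan down; stops at +-0.08, where each pan has moved 11 mm. It swings freely: an empty pan gives way under a light touch until its stop; it tips slowly (some seconds) when the weights are nearly equal.
- pan_left: left (+y) pan of the balance: level aluminium disc, 110 mm in diameter. Origin: centre of its top face, 130 mm above the table with the beam level, 11 mm lower or higher at the beam's stops, and sprung: it sinks 0.5 mm per N. Axes as balance. A brass spigot stands on it, clamped anywhere up to 12 mm to either side of the pan's centre in a dark slot along x (see pan_left_top).
- pan_right: right (-y) pan of the balance: level aluminium disc, 110 mm in diameter. Origin: centre of its top face, 130 mm above the table with the beam level, 11 mm lower or higher at the beam's stops, and sprung: it sinks 0.5 mm per N. Axes as balance. A brass spigot stands on it, clamped anywhere up to 12 mm to either side of the pan's centre in a dark slot along x (see pan_right_top).
- pan_left_top (a point): centre of the left pan's top face. The spigot's place in the slot (-12 to 12 mm along the balance's x, at y = 0 of the pan) is NOT reported, differs on each pan: find it by feel or sight. Spigot 16 mm tall, 15 mm in diameter, tip bevelled to 12 mm over its last 4 mm. A pulley flat on the pan has it inside its bore with 1 mm play all round; the upper 18 mm of the bore stays free.
- pan_right_top (a point): centre of the right pan's top face. The spigot's place in the slot (-12 to 12 mm along the balance's x, at y = 0 of the pan) is NOT reported, differs on each pan: find it by feel or sight. Spigot 16 mm tall, 15 mm in diameter, tip bevelled to 12 mm over its last 4 mm. A pulley flat on the pan has it inside its bore with 1 mm play all round; the upper 18 mm of the bore stays free.
- bearing: bystander: steel bearing ring, 46 mm diameter, 14 mm tall. Origin: centre of its underside.
- spanner: bystander: steel spanner 170 mm long lying flat. Origin: on its underside near the middle.
- screwdriver: bystander: screwdriver 190 mm long lying flat. Origin: on its underside near the middle.
- small_pulley: bystander: small dark pulley, 42 mm diameter, 22 mm tall, not to be weighed. Origin: centre of its underside.
- starter: bystander: starter motor about 175 x 100 x 100 mm, 2.4 kg. Origin: centre of its underside.
- hub_cap: bystander: black plastic hub cap, 60 mm diameter, 18 mm tall. Origin: centre of its underside.
There are look-alikes about, which are no part of the job. Several things have the shape of the plug; the one meant has the colours described above. What is shaped like the pulley_b but orange is not meant.

How it is judged:
By the outcome, as a careful person would: the job done as asked, in the order asked, and still so for the second after the job is handed in, with the robot touching nothing.
It also fails if it takes over 72 s, if anything falls off the work surface, if the arm or the gripper's body presses on something with over 40 N, if the wrist force passes 120 N, or if a joint passes its speed limit or range.

ROBOT

A 6-joint arm with a two-finger parallel gripper is mounted at the origin on the work surface. World frame = base frame: x ahead of the robot, y to its left, z up, the work surface at z = 0. Lengths are in m, angles in rad, forces in N, time in s.
With the tool pointing down it reaches from about 0.425 to 0.95 m from the base axis. Payload 3.5 kg.
Tool frame: the origin (TCP) lies midway between the tips of the shut fingers; the grasp point (between the pads) lies manip.grip_depth behind it (manip.grip_depth is the distance from the TCP to the grasp point, in m); z points along the fingers, y is the line along which they close (so a half turn about z gives the same grasp; the last joint's range is limited). The gripper opens to 85 mm and grips with 20 to 120 N. Pads are 22 mm wide; open, the fingers measure 114 mm over their backs; the gripper's body (76 mm by 85 mm) begins 54 mm behind the grasp point. The pads swing forward as they close: fully open they stand 13 mm farther back than shut.
Start: joints at [-1.364, 0.286, 1.577, -0, 1.279, -0.15], TCP at [0.236, -0.632, 0.231] pointing down, gripper open.
Joint ranges: [-2.77, 2.77], [-0.9, 2.22], [0.21, 2.48], [-1.53, 4.67], [0.24, 2.81], [-2.84, 2.84]. Speed limits (rad/s): [2.79, 2.79, 3.14, 3.14, 3.14, 3.14].

INTERFACE

Orientations are given as a 3x3 rotation matrix whose columns are the frame's x, y, z axes.
In Python, from bench import manip gives the robot as it stands.
- The arm moves only by the tool drive_effector, called after ">>>" by a JSON object that holds its "name" and its "arguments". Schema: {"type":"object","properties":{"ticks":{"type":"string"},"finger_gap":{"type":"number"},"clamp_n":{"type":"number"},"only":{"type":"string"},"quiet":{"type":"boolean"},"lines":{"type":"string"}},"required":["ticks"],"additionalProperties":false}. ticks is a string of 1 to 8 rows, parted by semicolons, with the numbers parted by commas; each row has 6 numbers: dx, dy, dz in m, then a rotation vector rx, ry, rz in rad; each row shifts and turns the commanded pose from where the row before left it, along the tool's axes as they then stand; what a row does not reach is not made up. A row lasts 1/8 s, in which the tool goes at most 0.0625 m and 0.188 rad, less where a joint would pass 70% of its speed; a pose out of reach is approached as far as the arm can. finger_gap is the opening from 0.0 (shut) to 1.0 (fully open), set as the call begins (left out keeps the last). The fingers move at their own pace and stop on an object; clamp_n is the grip in N (left out, the last holds). Time passes only in rows, so rows that do not move let the fingers close. The tool returns the time, the measured TCP pose, the force, the opening and the grip force at its end. only (a regular expression) keeps the lines of the reply that match it, lines (a string "A,B") keeps lines A to B, and quiet returns only ok. Input that does not fit is refused with a message, and nothing moves.
- manip.state(): the state, without advancing time (a new reading comes with each control period).
- manip.read_camera(name): name is "side" or "top" or "wrist"; returns the picture (384x512x3 uint8, red, green, blue); there is no depth.
- manip.get_calibration(name): a dict with "mtx" (3x3 intrinsics, pixels), "T" (4x4, takes a point from camera to world coordinates); the wrist camera has in their place "hand_eye" (4x4, takes a point from camera to tool coordinates, whose origin is the TCP and whose axes are the flange's). Camera axes: x right, y up, looking along -z (the intrinsics and any distortion apply to the point x, -y, -z); pixel columns grow to the right and rows downward; lengths in m; the calibration is good to about 2 mm. A picture is of the moment at which its call begins: read the wrist's pose just before it. get_calibration takes no time and is no camera call.
- manip.hand_in(): hands the job in; it is judged then, once.
The state is a dict: "t": time; "qpos": joint angles; "qvel": joint speeds; "effort": joint torques, N m; "position": TCP position; "ee_rot": TCP orientation; "wrist_force": force on the tool from outside, world axes, zero at the start; "ft_torque": the same for the moment, N m; "grip_width": opening from 0.0 (shut) to 1.0 (fully open); "gripper_force": force on a finger pad.
Only numpy, scipy, OpenCV 4.12 (cv2) and the standard library are available. Lean on these libraries where they do the work, as an engineer would, in place of code of your own. Each camera call takes 0.05 s, during which the arm holds its last target. There are 200 camera calls.

## Working session

There is one attempt and no reset: what is moved stays moved. The work goes in short steps, Python scripts to look and compute and a tool call to move; the robot and the scene stay as the last step left them, time stands still between calls to the robot, and variables do not carry over. Pictures are saved under pics/ and viewed, at most 13 in all, crops included, and the job is handed in when it is done.

```bash
ls; mkdir -p pics; python3 - <<'E'
from bench import manip
import cv2,numpy as np
s=manip.state();print(s['t'],s['position'],s['ee_rot'],s['grip_width'],manip.grip_depth)
for n in('top','side','wrist'):
    c=manip.get_calibration(n);print(n,{k:np.round(v,4).tolist() if not isinstance(v,str) else v for k,v in c.items()})
    im=manip.read_camera(n);cv2.imwrite(f'pics/{n}0.png',im[:,:,::-1])
a=cv2.imread('pics/top0.png');cv2.imwrite('pics/top0b.png',cv2.resize(a,(800,600),interpolation=cv2.INTER_CUBIC))
E
```

```text
pics
0.0 [ 0.23564669 -0.63182959  0.22992375] [[ 9.37018146e-01  3.49280287e-01 -5.24076964e-04]
 [ 3.49280538e-01 -9.37015353e-01  2.30968162e-03]
 [ 3.15658099e-04 -2.34726347e-03 -9.99997195e-01]] 1.0020268573184083 0.0187
top {'mtx': [[479.3745, 0.0, 256.2683], [0.0, 479.3745, 195.7144], [0.0, 0.0, 1.0]], 'T': [[-0.0036, 0.9981, -0.0618, 0.4149], [-1.0, -0.0033, 0.0049, -0.0226], [0.0047, 0.0619, 0.9981, 1.4352], [0.0, 0.0, 0.0, 1.0]]}
side {'mtx': [[398.3966, 0.0, 260.0612], [0.0, 398.3966, 189.2221], [0.0, 0.0, 1.0]], 'T': [[0.995, 0.0663, -0.0743, 0.4329], [-0.0979, 0.7866, -0.6096, -0.6602], [0.018, 0.6139, 0.7892, 0.9219], [0.0, 0.0, 0.0, 1.0]]}
wrist {'mtx': [[334.1987, 0.0, 258.9713], [0.0, 334.1987, 188.9512], [0.0, 0.0, 1.0]], 'hand_eye': [[0.0002, 0.9561, 0.2929, 0.0746], [1.0, -0.0002, 0.0001, 0.0006], [0.0002, 0.2929, -0.9561, -0.1435], [0.0, 0.0, 0.0, 1.0]]}
```

View pics/top0b.png

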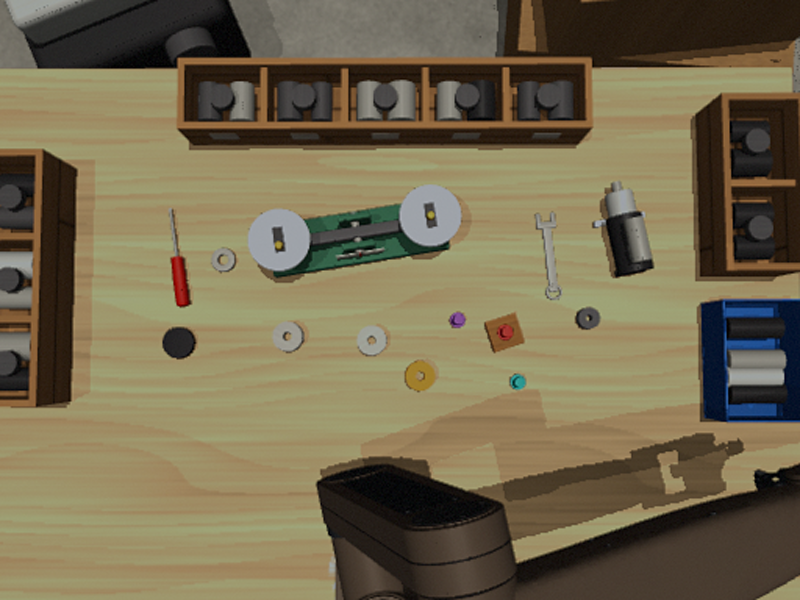

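View pics/side0.png

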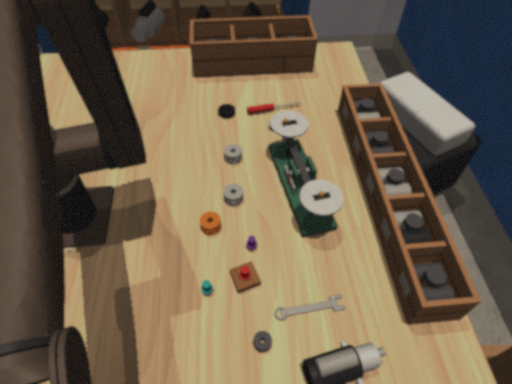

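The top view (800x600) shows:
- **Grey pulleys:** two at (288,336) and (371,340), matching the description. The orange one at (420,376) is a look-alike. The ring at (223,259) is the bearing, and the dark one at (588,318) is the small pulley.
- **Plugs:** the red one at (505,332), in the block, is the one meant. Purple (457,319) and cyan (517,381) are decoys.
- **Pans:** left at (280,240) and right at (430,215), each with a spigot visible.

I'll confirm these in a crop and measure.

```bash
cat > h.py <<'E'
from bench import manip
import cv2,numpy as np
def ray(n,uv):
    c=manip.get_calibration(n);m=c['mtx']
    if n=='wrist':
        s=manip.state();B=np.eye(4);B[:3,:3]=s['ee_rot'];B[:3,3]=s['position'];T=B@c['hand_eye']
    else:T=c['T']
    d=np.array([(uv[0]-m[0,2])/m[0,0],-(uv[1]-m[1,2])/m[1,1],-1.])
    return T[:3,3],T[:3,:3]@d
def w(n,uv,z):
    o,d=ray(n,uv);return o+d*(z-o[2])/d[2]
def px(n,p):
    c=manip.get_calibration(n);m=c['mtx']
    if n=='wrist':
        s=manip.state();B=np.eye(4);B[:3,:3]=s['ee_rot'];B[:3,3]=s['position'];T=B@c['hand_eye']
    else:T=c['T']
    q=np.linalg.inv(T)@np.append(p,1);return np.array([m[0,0]*q[0]/-q[2]+m[0,2],m[1,1]*-q[1]/-q[2]+m[1,2]])
E
python3 - <<'E'
from h import *
a=cv2.imread('pics/top0.png')
cv2.imwrite('pics/crop0.png',cv2.resize(a[110:255,130:350],(792,522),interpolation=cv2.INTER_CUBIC))
hsv=cv2.cvtColor(a,cv2.COLOR_BGR2HSV)
def blob(mask,c,r):
    M=np.zeros(mask.shape,np.uint8);cv2.circle(M,c,r,255,-1);m=cv2.bitwise_and(mask,M)
    k,l,st,ce=cv2.connectedComponentsWithStats(m);i=1+np.argmax(st[1:,4]);
    cn=max(cv2.findContours((l==i).astype(np.uint8),0,1)[0],key=cv2.contourArea);(x,y),rr=cv2.minEnclosingCircle(cn)
    e=cv2.fitEllipse(cn);return ce[i],st[i,4],e[0],e[1],(x,y)
grey=((hsv[...,1]<60)&(hsv[...,2]>110)).astype(np.uint8)*255
for n,c,r,z in[('pL',(184,215),20,.034),('pR',(238,218),20,.034),('panL',(179,154),30,.13),('panR',(275,138),30,.13)]:
    b=blob(grey,c,r);print(n,np.round(b[0],1),b[1],np.round(b[2],1),np.round(b[3],1),w('top',b[2],z))
yel=((hsv[...,1]>140)&(hsv[...,0]>15)&(hsv[...,0]<35)).astype(np.uint8)*255
for n,c in[('sL',(179,155)),('sR',(276,137))]:
    try:b=blob(yel,c,12);print(n,np.round(b[0],1),b[1],w('top',b[0],.146))
    except Exception as e:print(n,e)
red=((hsv[...,1]>170)&((hsv[...,0]<5)|(hsv[...,0]>174))).astype(np.uint8)*255
b=blob(red,(323,212),14);print('plug',b[0],b[1],w('top',b[0],.04))
E
```

```text
pL [183.2 214.8] 265 [183.2 214.8] [18.2 18.6] [0.44666724 0.18394992 0.034     ]
pR [237.3 217.3] 278 [237.3 217.3] [18.6 18.7] [0.43871788 0.02609696 0.034     ]
panL [177.7 152.8] 1164 [177.7 152.8] [39.  39.6] [0.61427587 0.18589705 0.13      ]
panR [274.9 137.2] 1139 [274.9 137.2] [38.6 39. ] [ 0.65689073 -0.08091759  0.13      ]
sL [178.  156.7] 24 [0.60128472 0.1824837  0.146     ]
sR [275.1 137.7] 24 [ 0.65257635 -0.08070923  0.146     ]
plug [322.875      212.38888889] 72 [ 0.4521016  -0.22321788  0.04      ]
```

View pics/crop0.png

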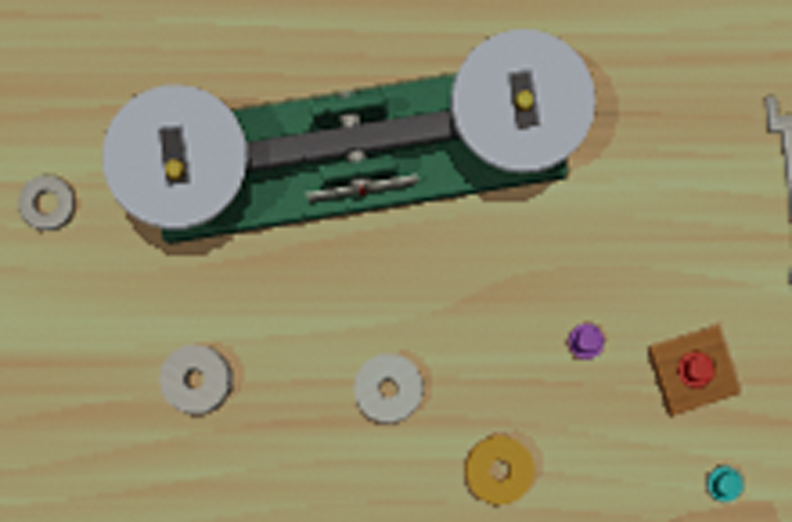

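Crop confirmed: the two grey pulleys are at (195,380) and (388,388), the orange one is excluded, and the red plug sits in its block at (695,370). The left spigot is near the lower end of its slot at (174,168). The right one is near mid-slot at (525,100). Next I'll move over the right pulley and look with the wrist camera.

>>> {"name": "drive_effector", "arguments": {"ticks": "0,0,0,0,0,0.099;0,0,0,0,0,0.099;0.045,-0.041,0,0,0,0;0.045,-0.041,0,0,0,0;0.045,-0.041,0,0,0,0;0.045,-0.041,0,0,0,0;0.045,-0.041,0,0,0,0;0.045,-0.041,0,0,0,0", "finger_gap": 1}}

```text
t: 1.15
position: [0.4643, -0.345, 0.2311]
ee_rot: [[0.987, 0.158, -0.0], [0.158, -0.987, 0.0], [-0.0, -0.0, -1.0]]
wrist_force: [-0.4, 0.2, 0.1]
grip_width: 1.002
gripper_force: 0.0
```

>>> {"name": "drive_effector", "arguments": {"ticks": "0.045,-0.041,0,0,0,0;-0.0014,-0.055,0.015,0,0,0;-0.0014,-0.055,0.015,0,0,0;-0.0014,-0.055,0.015,0,0,0;-0.0014,-0.055,0.015,0,0,0;-0.0014,-0.055,0.015,0,0,0;-0.0014,-0.055,0.015,0,0,0;0,0,0,0,0,0"}}

```text
t: 2.15
position: [0.4385, 0.0284, 0.1394]
ee_rot: [[0.987, 0.164, -0.004], [0.164, -0.987, 0.001], [-0.004, -0.002, -1.0]]
wrist_force: [0.1, -0.7, 0.1]
grip_width: 0.999
gripper_force: 0.0
```

```bash
cat > look.py <<'E'
from h import *
import sys
s=manip.state();im=manip.read_camera('wrist')[:,:,::-1].copy();cv2.imwrite('pics/'+sys.argv[1]+'.png',im)
print(s['t'],s['position'].round(4) if hasattr(s['position'],'round') else s['position'],np.round(s['ee_rot'],3).tolist(),np.round(s['wrist_force'],2))
E
python3 look.py w1
```

```text
2.15 [0.4385 0.0284 0.1394] [[0.987, 0.164, -0.004], [0.164, -0.987, 0.001], [-0.004, -0.002, -1.0]] [ 0.1  -0.73  0.09]
```

View pics/w1.png

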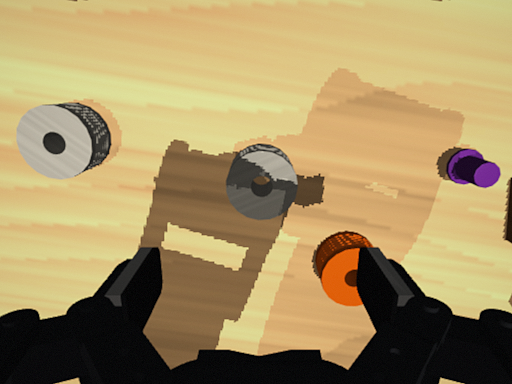

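Wrist view: the right pulley's bore is at about (262,181), the left pulley's bore at (55,143), and the orange look-alike is at lower right. I'll measure the bores more precisely.

```bash
python3 - <<'E'
from h import *
a=cv2.imread('pics/w1.png');hsv=cv2.cvtColor(a,cv2.COLOR_BGR2HSV)
s=manip.state()
for c in[(262,181),(55,143)]:
    for z in(.034,):print(c,w('wrist',c,z))
# outline fit of top face: 
R=s['ee_rot']
for ctr in[(.4387,.0261),(.4467,.184)]:
    print('proj',px('wrist',np.array([*ctr,.034])))
for c in[(262,184)]:
    g=((hsv[...,1]<45)).astype(np.uint8)*255
    k,l,st,ce=cv2.connectedComponentsWithStats(g)
    i=l[190,240];print(st[i],ce[i])
    for x0,x1,y0,y1 in[(215,310,140,225)]:
        print(a[195,222:305:3].tolist())
bg=cv2.resize(a[125:235,205:325],(720,660))[:600]
i=l[150,30];print(st[i],ce[i])
E
```

```text
(262, 181) [0.44477399 0.02456462 0.034     ]
(55, 143) [0.4488432  0.18276033 0.034     ]
proj [258.78432453 188.07541311]
proj [ 53.3698593  145.53484657]
[ 227  144   70   75 4000] [261.3205  182.01125]
[[58, 91, 118], [59, 93, 123], [82, 90, 93], [84, 91, 94], [84, 92, 95], [86, 95, 98], [87, 95, 98], [81, 91, 93], [82, 89, 92], [81, 90, 93], [81, 88, 92], [71, 79, 80], [37, 40, 40], [36, 40, 42], [37, 40, 42], [61, 68, 70], [79, 88, 89], [78, 87, 89], [82, 90, 92], [82, 89, 95], [84, 93, 96], [53, 57, 59], [52, 57, 60], [50, 56, 58], [53, 57, 57], [41, 66, 89], [42, 65, 87], [41, 65, 86]]
[  17  103   94   76 5535] [ 62.46829268 139.16440831]
```

>>> {"name": "drive_effector", "arguments": {"ticks": "0.002,0.004,0.045,0,0,0;0,0,0.045,0,0,0;0,0,0.035,0,0,0;0,0,0.012,0,0,0;0,0,0,0,0,0", "finger_gap": 1}}

```text
t: 2.82
position: [0.4439, 0.0208, 0.0044]
ee_rot: [[0.988, 0.157, -0.001], [0.157, -0.988, -0.0], [-0.001, -0.0, -1.0]]
wrist_force: [-0.4, 0.2, 1.0]
grip_width: 1.0
gripper_force: 0.0
```

>>> {"name": "drive_effector", "arguments": {"ticks": "0,0,0,0,0,0;0,0,0,0,0,0;0,0,0,0,0,0;0,0,0,0,0,0", "finger_gap": 0, "clamp_n": 50}}

```text
t: 3.32
position: [0.4454, 0.0218, 0.0065]
ee_rot: [[0.988, 0.158, 0.004], [0.158, -0.988, 0.0], [0.004, 0.0, -1.0]]
wrist_force: [-0.2, 2.2, 5.5]
grip_width: 0.644
gripper_force: 54.1
```

>>> {"name": "drive_effector", "arguments": {"ticks": "0,0,-0.03,0,0,0;0,0,-0.06,0,0,0;0,0,-0.06,0,0,0;0,0,-0.05,0,0,0;0,0,0,0,0,0;0,0,0,0,0,0"}}

```text
t: 4.08
position: [0.4424, 0.0218, 0.203]
ee_rot: [[0.987, 0.158, -0.002], [0.158, -0.987, 0.0], [-0.002, -0.0, -1.0]]
wrist_force: [0.1, 0.5, -3.3]
grip_width: 0.643
gripper_force: 55.3
```

```bash
python3 look.py w2
```

```text
4.075 [0.4424 0.0218 0.203 ] [[0.987, 0.158, -0.002], [0.158, -0.987, 0.0], [-0.002, -0.0, -1.0]] [ 0.1   0.54 -3.34]
```

View pics/w2.png

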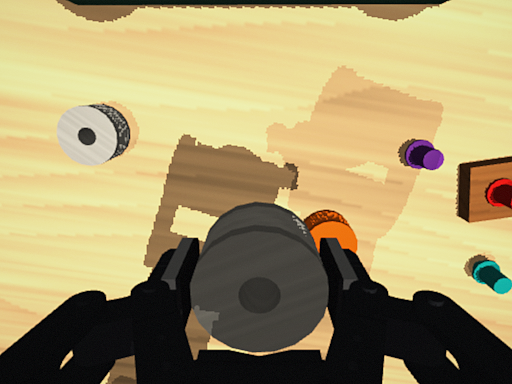

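The pulley is held: bore at about (259,295), top face from x 190 to 328, weight about 3.3 N. Next, the bore's position in the tool frame.

```bash
cat >> h.py <<'E'
def tool(uv,zt):
    c=manip.get_calibration('wrist');m=c['mtx'];T=c['hand_eye']
    d=T[:3,:3]@np.array([(uv[0]-m[0,2])/m[0,0],-(uv[1]-m[1,2])/m[1,1],-1.]);o=T[:3,3];return o+d*(zt-o[2])/d[2]
E
python3 - <<'E'
from h import *
a=cv2.imread('pics/w2.png')
g=cv2.cvtColor(a,cv2.COLOR_BGR2GRAY)
print(g[270:320:2,259].tolist());print(g[296,234:286:2].tolist());print(g[340:362:2,259].tolist())
for zt in(-.0275,-.025):print(zt,tool((259,295.5),zt),tool((259,278),zt),tool((259,313),zt),tool((259,351),zt),tool((190,295),zt),tool((328,295),zt))
E
```

```text
[70, 68, 66, 65, 50, 49, 52, 50, 51, 50, 49, 50, 48, 47, 49, 50, 49, 50, 50, 49, 49, 48, 68, 65, 63]
[65, 67, 55, 44, 47, 47, 48, 49, 50, 49, 49, 49, 49, 49, 49, 49, 49, 47, 49, 48, 50, 47, 46, 52, 67, 64]
[66, 64, 66, 65, 68, 62, 170, 219, 15, 12, 8]
-0.0275 [-0.00565233  0.00055788 -0.0275    ] [ 0.00236364  0.00055642 -0.0275    ] [-0.01395851  0.00055939 -0.0275    ] [-0.03307256  0.00056287 -0.0275    ] [-0.00542025 -0.02717934 -0.0275    ] [-0.00541845  0.0282974  -0.0275    ]
-0.025 [-0.00738451  0.00055885 -0.025     ] [ 0.00080428  0.00055736 -0.025     ] [-0.01586975  0.00056039 -0.025     ] [-0.03539585  0.00056395 -0.025     ] [-0.00714742 -0.02777632 -0.025     ] [-0.00714558  0.02889638 -0.025     ]
```

>>> {"name": "drive_effector", "arguments": {"ticks": "0.023,0.034,-0.012,0,0,0;0.023,0.034,-0.012,0,0,0;0.023,0.034,-0.012,0,0,0;0.023,0.034,-0.012,0,0,0;0,0,0,0,0,0;0,0,0,0,0,0"}}

```text
t: 4.88
position: [0.5545, -0.0975, 0.2492]
ee_rot: [[0.987, 0.158, -0.006], [0.158, -0.987, 0.002], [-0.005, -0.003, -1.0]]
wrist_force: [0.5, 0.2, -3.6]
grip_width: 0.64
gripper_force: 55.3
```

```bash
python3 look.py w3; python3 - <<'E'
from h import *
a=cv2.imread('pics/w3.png');hsv=cv2.cvtColor(a,cv2.COLOR_BGR2HSV)
s=manip.state();print(s['position'],s['wrist_force'])
print(px('wrist',np.array([.6569,-.0809,.13])),px('wrist',np.array([.6526,-.0807,.146])))
E
```

```text
4.875 [ 0.5545 -0.0975  0.2492] [[0.987, 0.158, -0.006], [0.158, -0.987, 0.002], [-0.005, -0.003, -1.0]] [ 0.46  0.21 -3.61]
[ 0.55439652 -0.09715762  0.2496102 ] [-9.02496084e-01  8.75585139e-05 -2.73682780e+00]
[258.92989448  43.8564754 ] [257.57965558  47.79219969]
```

View pics/w3.png

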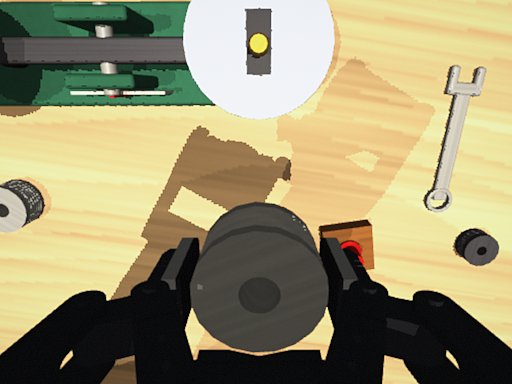

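The right spigot's tip is at about (259,44) and the pulley is steady in the grip. Next: the spigot in tool coordinates against the bore.

```bash
python3 - <<'E'
from h import *
a=cv2.imread('pics/w3.png');hsv=cv2.cvtColor(a,cv2.COLOR_BGR2HSV)
y=((hsv[...,1]>120)&(hsv[...,0]>18)&(hsv[...,0]<38)).astype(np.uint8)[20:70,240:280]
k,l,st,ce=cv2.connectedComponentsWithStats(y);i=1+np.argmax(st[1:,4]);c=ce[i]+[240,20];print(st[i],c)
# brightest tip
for c2 in(c,(259,43.5)):
  for z in(.146,.142):print(z,w('wrist',c2,z),tool(c2,.2495-z))
print('pan',w('wrist',(258.5,42),.13), w('wrist',(183,43.5),.13),w('wrist',(334,43.5),.13),w('wrist',(258.5,119),.13))
s=manip.state();B=np.array(s['ee_rot']);print('bore world',np.array(s['position'])+B@np.array([-.0065,.00056,-.0265]))
E
```

```text
[  9  13  19  21 300] [258.20666667  42.86666667]
0.146 [ 0.65573214 -0.0806329   0.146     ] [1.03174209e-01 3.04485885e-05 1.03500000e-01]
0.142 [ 0.65616674 -0.08054403  0.142     ] [1.03635426e-01 2.26563931e-05 1.07500000e-01]
0.146 [ 0.65542508 -0.08122915  0.146     ] [0.10277593 0.00057126 0.1035    ]
0.142 [ 0.65585469 -0.08114996  0.142     ] [0.1032307  0.00057223 0.1075    ]
pan [ 0.65807557 -0.08039581  0.13      ] [ 0.64841129 -0.02646593  0.13      ] [ 0.66575159 -0.13458446  0.13      ] [ 0.60393094 -0.08907208  0.13      ]
bore world [ 0.54819562 -0.09879449  0.27613722]
```

>>> {"name": "drive_effector", "arguments": {"ticks": "0.036,-0.0003,0.015,0,0,0;0.036,-0.0003,0.015,0,0,0;0.036,-0.0004,0.015,0,0,0;0,0,0.02,0,0,0;0,0,0.017,0,0,0;0,0,0,0,0,0;0,0,0,0,0,0"}}

```text
t: 5.8
position: [0.6621, -0.0802, 0.1711]
ee_rot: [[0.987, 0.158, 0.001], [0.158, -0.987, -0.0], [0.001, 0.0, -1.0]]
wrist_force: [0.3, -0.1, -2.8]
grip_width: 0.644
gripper_force: 55.2
```

```bash
cat > b.py <<'E'
from h import *
import sys
o=[float(v) for v in sys.argv[1:4]]
s=manip.state();B=np.array(s['ee_rot']);p=np.array(s['position'])+B@np.array([o[0],o[1],0])
print(s['t'],'held xy at underside',p.round(4),'bottom z',round(s['position'][2]-o[2],4),'F',np.round(s['wrist_force'],2),'rotz',B[:,2].round(3))
E
python3 b.py -.0065 .0006 .0075
```

```text
5.8 held xy at underside [ 0.6558 -0.0819  0.1711] bottom z 0.1636 F [ 0.35 -0.09 -2.83] rotz [ 0.001 -0.    -1.   ]
```

>>> {"name": "drive_effector", "arguments": {"ticks": "-0.0008,-0.001,0.010,0,0,0;0,0,0.006,0,0,0;0,0,0.005,0,0,0;0,0,0.005,0,0,0;0,0,0,0,0,0;0,0,0,0,0,0"}}

```text
t: 6.55
position: [0.6616, -0.0792, 0.1445]
ee_rot: [[0.987, 0.158, 0.0], [0.158, -0.987, -0.0], [0.0, 0.0, -1.0]]
wrist_force: [0.7, 0.3, -4.1]
grip_width: 0.638
gripper_force: 55.3
```

```bash
python3 b.py -.0065 .0006 .0075
```

```text
6.55 held xy at underside [ 0.6553 -0.0809  0.1445] bottom z 0.137 F [ 0.67  0.33 -4.08] rotz [ 0. -0. -1.]
```

>>> {"name": "drive_effector", "arguments": {"ticks": "0,0,0.004,0,0,0;0,0,0.004,0,0,0;0,0,0.004,0,0,0;0,0,0,0,0,0;0,0,0,0,0,0"}}

```text
t: 7.18
position: [0.6615, -0.0792, 0.1323]
ee_rot: [[0.987, 0.158, 0.0], [0.158, -0.987, -0.0], [0.0, 0.0, -1.0]]
wrist_force: [-0.1, -0.2, -3.7]
grip_width: 0.643
gripper_force: 55.3
```

```bash
python3 b.py -.0065 .0006 .0075
```

```text
7.175 held xy at underside [ 0.6552 -0.0808  0.1323] bottom z 0.1248 F [-0.12 -0.16 -3.69] rotz [ 0. -0. -1.]
```

>>> {"name": "drive_effector", "arguments": {"ticks": "0,0,0.003,0,0,0;0,0,0.003,0,0,0;0,0,0.001,0,0,0;0,0,0,0,0,0;0,0,0,0,0,0"}}

```text
t: 7.8
position: [0.6615, -0.0792, 0.1255]
ee_rot: [[0.987, 0.158, 0.0], [0.158, -0.987, 0.0], [0.0, 0.0, -1.0]]
wrist_force: [0.1, 0.6, -2.8]
grip_width: 0.642
gripper_force: 55.3
```

```bash
python3 b.py -.0065 .0006 .0075
```

```text
7.8 held xy at underside [ 0.6552 -0.0808  0.1255] bottom z 0.118 F [ 0.1   0.57 -2.84] rotz [ 0.  0. -1.]
```

>>> {"name": "drive_effector", "arguments": {"ticks": "0,0,0.001,0,0,0;0,0,0.001,0,0,0;0,0,0,0,0,0;0,0,0,0,0,0"}}

```text
t: 8.3
position: [0.6616, -0.0792, 0.1238]
ee_rot: [[0.987, 0.158, 0.0], [0.158, -0.987, -0.0], [0.0, 0.0, -1.0]]
wrist_force: [-0.6, 0.9, 1.0]
grip_width: 0.645
gripper_force: 55.6
```

```bash
python3 b.py -.0065 .0006 .0075
```

```text
8.3 held xy at underside [ 0.6553 -0.0808  0.1238] bottom z 0.1163 F [-0.58  0.89  1.02] rotz [ 0. -0. -1.]
```

>>> {"name": "drive_effector", "arguments": {"ticks": "0,0,0,0,0,0;0,0,0,0,0,0;0,0,0,0,0,0", "finger_gap": 1}}

```text
t: 8.68
position: [0.6617, -0.0793, 0.1235]
ee_rot: [[0.987, 0.158, 0.001], [0.158, -0.987, -0.0], [0.001, 0.0, -1.0]]
wrist_force: [-0.1, -0.6, 0.7]
grip_width: 1.0
gripper_force: 0.0
```

>>> {"name": "drive_effector", "arguments": {"ticks": "0,0,-0.02,0,0,0;0,0,-0.04,0,0,0;-0.03,0,-0.05,0,0,0;-0.04,0,-0.01,0,0,0;-0.03,0,0,0,0,0;0,0,0,0,0,0;0,0,0,0,0,0"}}

```text
t: 9.55
position: [0.5635, -0.0951, 0.2444]
ee_rot: [[0.987, 0.158, 0.002], [0.158, -0.987, -0.0], [0.002, 0.001, -1.0]]
wrist_force: [0.2, -0.3, -0.1]
grip_width: 0.998
gripper_force: 0.0
```

```bash
python3 look.py w4
```

```text
9.55 [ 0.5635 -0.0951  0.2444] [[0.987, 0.158, 0.002], [0.158, -0.987, -0.0], [0.002, 0.001, -1.0]] [ 0.17 -0.33 -0.05]
```

View pics/w4.png

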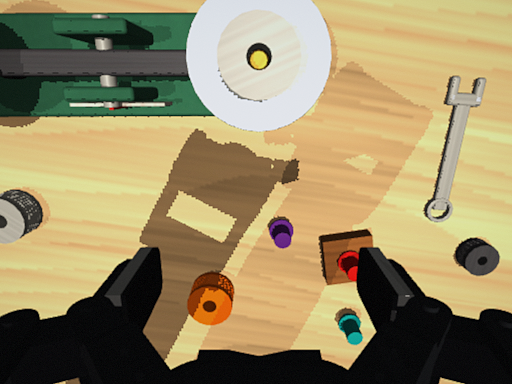

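The right pulley is seated, with the spigot visible inside its bore at (259,58). Next, the left pulley.

>>> {"name": "drive_effector", "arguments": {"ticks": "-0.0122,-0.049,0.0157,0,0,0;-0.0122,-0.049,0.0157,0,0,0;-0.0122,-0.049,0.0157,0,0,0;-0.0122,-0.049,0.0157,0,0,0;-0.0122,-0.049,0.0157,0,0,0;-0.0122,-0.049,0.0157,0,0,0;0,0,0,0,0,0;0,0,0,0,0,0"}}

```text
t: 10.6
position: [0.4448, 0.1841, 0.1494]
ee_rot: [[0.987, 0.159, 0.001], [0.159, -0.987, -0.0], [0.001, 0.0, -1.0]]
wrist_force: [0.3, -0.3, 1.1]
grip_width: 1.003
gripper_force: 0.0
```

```bash
python3 look.py w5; python3 - <<'E'
from h import *
a=cv2.imread('pics/w5.png');hsv=cv2.cvtColor(a,cv2.COLOR_BGR2HSV)
print(px('wrist',np.array([.4467,.184,.034])))
g=((hsv[...,1]<45)).astype(np.uint8)*255
k,l,st,ce=cv2.connectedComponentsWithStats(g)
for i in range(1,k):
    if 1500<st[i,4]<9000:
        x,y,ww,hh,A=st[i];c=(x+ww/2,y+hh-ww*.485);print(st[i],ce[i],c,w('wrist',c,.034))
E
```

```text
10.6 [0.4448 0.1841 0.1494] [[0.987, 0.159, 0.001], [0.159, -0.987, -0.0], [0.001, 0.0, -1.0]] [ 0.33 -0.26  1.11]
[257.98476419 181.59321265]
[   0  112   48   70 2239] [ 19.27422957 149.54935239] (np.float64(24.0), np.float64(158.72)) [0.43604543 0.36923257 0.034     ]
[ 224  141   69   72 3706] [258.13788451 177.28494334] (np.float64(258.5), np.float64(179.535)) [0.44846283 0.18386119 0.034     ]
```

>>> {"name": "drive_effector", "arguments": {"ticks": "0.003,0,0.045,0,0,0;0,0,0.045,0,0,0;0,0,0.036,0,0,0;0,0,0.015,0,0,0;0,0,0,0,0,0", "finger_gap": 1}}

```text
t: 11.28
position: [0.4473, 0.1835, 0.0079]
ee_rot: [[0.988, 0.157, -0.001], [0.157, -0.988, -0.0], [-0.001, 0.0, -1.0]]
wrist_force: [-0.2, -0.3, -0.3]
grip_width: 0.998
gripper_force: 0.0
```

>>> {"name": "drive_effector", "arguments": {"ticks": "0,0,0,0,0,0;0,0,0,0,0,0;0,0,0,0,0,0;0,0,0,0,0,0", "finger_gap": 0, "clamp_n": 50}}

```text
t: 11.78
position: [0.4486, 0.1848, 0.0104]
ee_rot: [[0.987, 0.158, 0.004], [0.158, -0.987, 0.001], [0.004, -0.001, -1.0]]
wrist_force: [-1.4, 0.2, 5.7]
grip_width: 0.643
gripper_force: 52.9
```

>>> {"name": "drive_effector", "arguments": {"ticks": "0,0,-0.03,0,0,0;0,0,-0.06,0,0,0;0,0,-0.06,0,0,0;0,0,-0.04,0,0,0;0,0,0,0,0,0;0,0,0,0,0,0"}}

```text
t: 12.52
position: [0.4452, 0.1839, 0.1955]
ee_rot: [[0.987, 0.158, -0.004], [0.158, -0.987, -0.001], [-0.004, 0.0, -1.0]]
wrist_force: [-0.8, -0.4, -5.7]
grip_width: 0.64
gripper_force: 56.0
```

```bash
python3 look.py w6;python3 - <<'E'
from h import *
a=cv2.imread('pics/w6.png');g=cv2.cvtColor(a,cv2.COLOR_BGR2GRAY)
print(g[264:330:2,259].tolist());print(g[296,226:292:2].tolist());print(g[330:374:2,259].tolist())
E
```

```text
12.525 [0.4452 0.1839 0.1955] [[0.987, 0.158, -0.004], [0.158, -0.987, -0.001], [-0.004, 0.0, -1.0]] [-0.79 -0.39 -5.75]
[51, 51, 49, 48, 49, 51, 49, 47, 48, 49, 47, 50, 49, 49, 48, 49, 49, 46, 62, 64, 65, 64, 67, 67, 66, 66, 68, 66, 65, 63, 63, 61, 63]
[68, 67, 68, 69, 68, 67, 68, 68, 67, 65, 63, 49, 46, 46, 47, 49, 48, 49, 48, 49, 47, 45, 55, 65, 66, 68, 68, 68, 69, 65, 66, 64, 65]
[64, 66, 65, 63, 86, 116, 111, 110, 107, 103, 109, 106, 117, 12, 9, 10, 9, 8, 6, 11, 8, 9]
```

>>> {"name": "drive_effector", "arguments": {"ticks": "0.022,0.008,-0.018,0,0,0;0.022,0.008,-0.018,0,0,0;0.022,0.008,-0.018,0,0,0;0,0,0,0,0,0;0,0,0,0,0,0"}}

```text
t: 13.2
position: [0.5141, 0.1708, 0.2488]
ee_rot: [[0.987, 0.158, -0.006], [0.158, -0.987, -0.001], [-0.006, -0.0, -1.0]]
wrist_force: [-0.5, -0.3, -4.0]
grip_width: 0.648
gripper_force: 56.0
```

```bash
python3 look.py w7; python3 - <<'E'
from h import *
a=cv2.imread('pics/w7.png');hsv=cv2.cvtColor(a,cv2.COLOR_BGR2HSV);g=cv2.cvtColor(a,cv2.COLOR_BGR2GRAY)
dk=(g<57).astype(np.uint8);dk[:255]=0;dk[320:]=0;dk[:,:225]=0;dk[:,295:]=0
k,l,st,ce=cv2.connectedComponentsWithStats(dk);i=1+np.argmax(st[1:,4]);print('bore',st[i],ce[i])
for zt in(-.0225,-.025):
  x,y,ww,hh,A=st[i];print(zt,tool(ce[i],zt),'dia',tool((x+ww,y),zt)[1]-tool((x,y),zt)[1],tool((x,y),zt)[0]-tool((x,y+hh),zt)[0])
y=((hsv[...,1]>120)&(hsv[...,0]>18)&(hsv[...,0]<38)).astype(np.uint8)
u=px('wrist',np.array([.6013,.1825,.157]));print('exp',u);u=u.astype(int);m=np.zeros_like(y);cv2.circle(m,tuple(int(v) for v in u),25,1,-1)
k,l,st,ce=cv2.connectedComponentsWithStats(y*m);i=1+np.argmax(st[1:,4]);c=ce[i];print('spigot',st[i],c)
for z in(.157,.146):print(z,w('wrist',c,z))
E
```

```text
13.2 [0.5141 0.1708 0.2488] [[0.987, 0.158, -0.006], [0.158, -0.987, -0.001], [-0.006, -0.0, -1.0]] [-0.47 -0.29 -3.97]
bore [ 239  263   41   36 1156] [258.96280277 280.87889273]
-0.0225 [-0.00211217  0.00054405 -0.0225    ] dia 0.016651817586050537 0.017007548100712894
-0.025 [-0.0005248   0.00054342 -0.025     ] dia 0.01630768111314957 0.016656059887139404
exp [261.81983516  64.55365653]
spigot [251  52  20  21 322] [260.43478261  61.60248447]
0.157 [0.60295581 0.18369449 0.157     ]
0.146 [0.60362609 0.18375827 0.146     ]
```

View pics/w7.png

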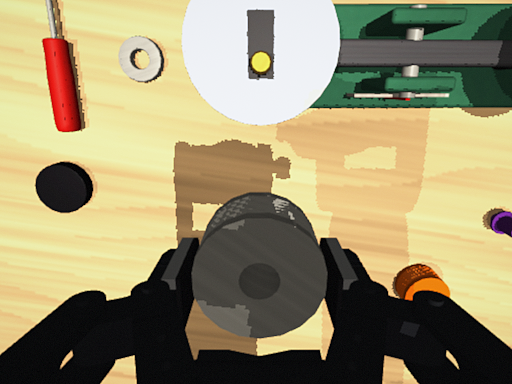

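The left spigot is at (260,62) and the held bore at (259,281). Moving above the spigot.

>>> {"name": "drive_effector", "arguments": {"ticks": "0.031,0.0003,0.012,0,0,0;0.031,0.0003,0.012,0,0,0;0.030,0.0002,0.012,0,0,0;0,0,0.02,0,0,0;0,0,0.014,0,0,0;0,0,0,0,0,0;0,0,0,0,0,0;0,0,0,0,0,0"}}

```text
t: 14.25
position: [0.6073, 0.1848, 0.1836]
ee_rot: [[0.987, 0.158, 0.002], [0.158, -0.987, 0.0], [0.002, -0.0, -1.0]]
wrist_force: [-0.2, -0.4, -5.0]
grip_width: 0.644
gripper_force: 56.0
```

```bash
python3 b.py -.0021 .0005 .0105
```

```text
14.25 held xy at underside [0.6053 0.184  0.1836] bottom z 0.1731 F [-0.23 -0.4  -4.97] rotz [ 0.002  0.    -1.   ]
```

>>> {"name": "drive_effector", "arguments": {"ticks": "-0.0022,0,0.008,0,0,0;0,0,0.006,0,0,0;0,0,0.004,0,0,0;0,0,0.003,0,0,0;0,0,0.003,0,0,0;0,0,0,0,0,0;0,0,0,0,0,0"}}

```text
t: 15.12
position: [0.6048, 0.1844, 0.1584]
ee_rot: [[0.987, 0.158, 0.0], [0.158, -0.987, 0.0], [0.0, 0.0, -1.0]]
wrist_force: [-0.3, 0.1, -4.2]
grip_width: 0.639
gripper_force: 56.0
```

```bash
python3 b.py -.0021 .0005 .0105
```

```text
15.125 held xy at underside [0.6028 0.1835 0.1584] bottom z 0.1479 F [-0.29  0.11 -4.2 ] rotz [ 0.  0. -1.]
```

>>> {"name": "drive_effector", "arguments": {"ticks": "0,0,0.002,0,0,0;0,0,0.002,0,0,0;0,0,0.002,0,0,0;0,0,0.001,0,0,0;0,0,0,0,0,0;0,0,0,0,0,0"}}

```text
t: 15.88
position: [0.6047, 0.1844, 0.1513]
ee_rot: [[0.987, 0.158, 0.0], [0.158, -0.987, 0.0], [0.0, -0.0, -1.0]]
wrist_force: [-0.1, -0.1, -4.0]
grip_width: 0.64
gripper_force: 56.1
```

```bash
python3 b.py -.0021 .0005 .0105
```

```text
15.875 held xy at underside [0.6027 0.1835 0.1513] bottom z 0.1408 F [-0.15 -0.07 -4.05] rotz [ 0.  0. -1.]
```

>>> {"name": "drive_effector", "arguments": {"ticks": "0,0,0.003,0,0,0;0,0,0.003,0,0,0;0,0,0.003,0,0,0;0,0,0.003,0,0,0;0,0,0,0,0,0;0,0,0,0,0,0"}}

```text
t: 16.62
position: [0.6048, 0.1846, 0.1393]
ee_rot: [[0.987, 0.158, 0.0], [0.158, -0.987, 0.001], [0.0, -0.001, -1.0]]
wrist_force: [-0.8, 3.0, -1.3]
grip_width: 0.643
gripper_force: 56.3
```

```bash
python3 b.py -.0021 .0005 .0105
```

```text
16.625 held xy at underside [0.6028 0.1838 0.1393] bottom z 0.1288 F [-0.78  2.99 -1.27] rotz [ 0.     0.001 -1.   ]
```

>>> {"name": "drive_effector", "arguments": {"ticks": "0,0,0.003,0,0,0;0,0,0.003,0,0,0;0,0,0.001,0,0,0;0,0,0,0,0,0;0,0,0,0,0,0"}}

```text
t: 17.25
position: [0.6048, 0.1844, 0.1323]
ee_rot: [[0.987, 0.158, 0.0], [0.158, -0.987, 0.0], [0.0, -0.0, -1.0]]
wrist_force: [0.3, 2.3, -0.7]
grip_width: 0.643
gripper_force: 56.3
```

```bash
python3 b.py -.0021 .0005 .0105
```

```text
17.25 held xy at underside [0.6028 0.1835 0.1323] bottom z 0.1218 F [ 0.33  2.34 -0.66] rotz [ 0.  0. -1.]
```

>>> {"name": "drive_effector", "arguments": {"ticks": "0,0,0.001,0,0,0;0,0,0.001,0,0,0;0,0,0.001,0,0,0;0,0,0,0,0,0;0,0,0,0,0,0"}}

```text
t: 17.88
position: [0.6047, 0.1843, 0.1292]
ee_rot: [[0.987, 0.158, 0.0], [0.158, -0.987, -0.0], [0.0, 0.0, -1.0]]
wrist_force: [-0.3, 1.6, -1.3]
grip_width: 0.64
gripper_force: 56.3
```

```bash
python3 b.py -.0021 .0005 .0105
```

```text
17.875 held xy at underside [0.6027 0.1834 0.1292] bottom z 0.1187 F [-0.26  1.64 -1.3 ] rotz [ 0. -0. -1.]
```

>>> {"name": "drive_effector", "arguments": {"ticks": "0,0,0.001,0,0,0;0,0,0.001,0,0,0;0,0,0,0,0,0;0,0,0,0,0,0"}}

```text
t: 18.38
position: [0.6048, 0.1843, 0.1274]
ee_rot: [[0.987, 0.158, 0.0], [0.158, -0.987, -0.0], [0.0, 0.0, -1.0]]
wrist_force: [-0.7, 0.3, 0.3]
grip_width: 0.649
gripper_force: 56.4
```

```bash
python3 b.py -.0021 .0005 .0105
```

```text
18.375 held xy at underside [0.6028 0.1834 0.1274] bottom z 0.1169 F [-0.69  0.29  0.34] rotz [ 0. -0. -1.]
```

>>> {"name": "drive_effector", "arguments": {"ticks": "0,0,0,0,0,0;0,0,0,0,0,0;0,0,0,0,0,0;0,0,-0.02,0,0,0;0,0,-0.04,0,0,0;-0.03,0,-0.05,0,0,0;-0.04,0,-0.01,0,0,0;-0.03,0,0,0,0,0", "finger_gap": 1}}

```text
t: 19.38
position: [0.5059, 0.1686, 0.251]
ee_rot: [[0.987, 0.158, 0.006], [0.158, -0.987, 0.001], [0.006, 0.0, -1.0]]
wrist_force: [-0.4, -0.1, -0.5]
grip_width: 0.997
gripper_force: 0.0
```

>>> {"name": "drive_effector", "arguments": {"ticks": "-0.0166,0.0537,0.01,0,0,0;-0.0166,0.0537,0.01,0,0,0;-0.0166,0.0537,0.01,0,0,0;-0.0166,0.0537,0.01,0,0,0;-0.0166,0.0537,0.01,0,0,0;-0.0166,0.0537,0.01,0,0,0;-0.0166,0.0537,0.01,0,0,0;0,0,0,0,0,0"}}

```text
t: 20.38
position: [0.4501, -0.2243, 0.1781]
ee_rot: [[0.988, 0.153, 0.001], [0.153, -0.988, -0.001], [0.0, 0.001, -1.0]]
wrist_force: [-1.2, -0.0, -0.7]
grip_width: 0.998
gripper_force: 0.0
```

>>> {"name": "drive_effector", "arguments": {"ticks": "0,0,0,0,0,0;0,0,0,0,0,0"}}

```text
t: 20.62
position: [0.4511, -0.2199, 0.1779]
ee_rot: [[0.987, 0.16, 0.001], [0.16, -0.987, -0.0], [0.001, 0.001, -1.0]]
wrist_force: [0.5, -0.7, -0.7]
grip_width: 0.999
gripper_force: 0.0
```

```bash
python3 look.py w8; python3 - <<'E'
from h import *
a=manip.read_camera('top')[:,:,::-1].copy();b=manip.read_camera('side')[:,:,::-1].copy();c=cv2.imread('pics/w8.png')
o=np.vstack([np.hstack([cv2.resize(a[110:200,140:300],(480,270)),cv2.resize(b[95:245,250:360],(198,270)),np.zeros((270,122,3),np.uint8)]),cv2.resize(c[50:384],(800,330)) if 0 else np.hstack([cv2.resize(c,(440,330)),np.zeros((330,360,3),np.uint8)])])
cv2.imwrite('pics/comp.png',o)
hsv=cv2.cvtColor(c,cv2.COLOR_BGR2HSV);red=((hsv[...,1]>150)&((hsv[...,0]<6)|(hsv[...,0]>174))).astype(np.uint8)
k,l,st,ce=cv2.connectedComponentsWithStats(red)
for i in range(1,k):
    if st[i,4]>100:print(st[i],ce[i],w('wrist',ce[i],.045))
print(manip.state()['t'])
E
```

```text
20.625 [ 0.4511 -0.2199  0.1779] [[0.987, 0.16, 0.001], [0.16, -0.987, -0.0], [0.001, 0.001, -1.0]] [ 0.5  -0.66 -0.68]
[249 155  32  34 846] [264.52364066 170.91843972] [ 0.45807517 -0.22424198  0.045     ]
20.775
```

View pics/comp.png

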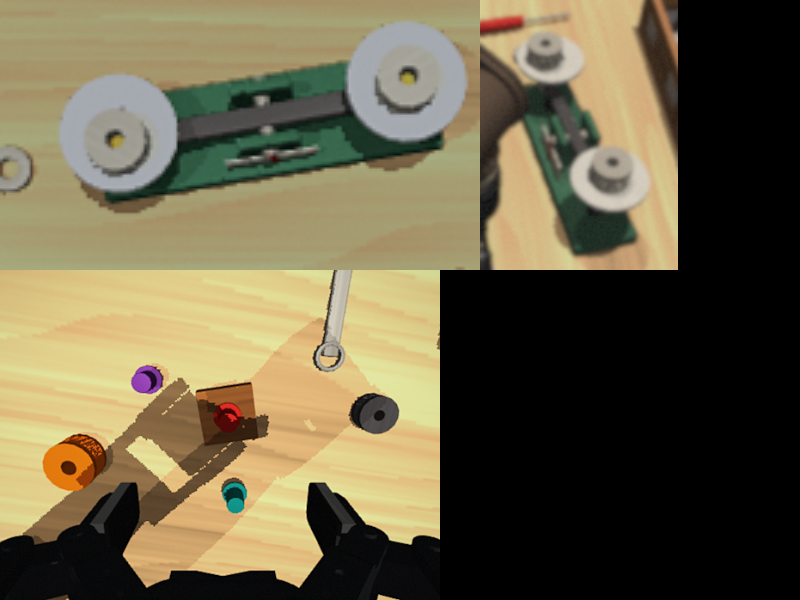

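Both pulleys are seated flat on their spigots. In hand, the left one weighed about 5.0 N and the right about 3.3 N. I'll check the beam tilt from the side camera and grasp the red plug (grip at wrist pixel (264,171)).

>>> {"name": "drive_effector", "arguments": {"ticks": "0.004,0.0045,0.045,0,0,0;0,0,0.045,0,0,0;0,0,0.045,0,0,0;0,0,0.014,0,0,0;0,0,0,0,0,0;0,0,0,0,0,0", "finger_gap": 1}}

```text
t: 21.52
position: [0.4568, -0.2258, 0.0302]
ee_rot: [[0.987, 0.158, 0.003], [0.158, -0.987, -0.002], [0.003, 0.003, -1.0]]
wrist_force: [0.9, 0.1, -1.3]
grip_width: 0.999
gripper_force: 0.0
```

>>> {"name": "drive_effector", "arguments": {"ticks": "0,0,0,0,0,0;0,0,0,0,0,0;0,0,0,0,0,0;0,0,0,0,0,0;0,0,0,0,0,0", "finger_gap": 0, "clamp_n": 30}}

```text
t: 22.15
position: [0.4555, -0.225, 0.0285]
ee_rot: [[0.987, 0.158, 0.0], [0.158, -0.987, -0.0], [0.0, 0.0, -1.0]]
wrist_force: [-0.6, -0.0, 2.4]
grip_width: 0.22
gripper_force: 29.4
```

>>> {"name": "drive_effector", "arguments": {"ticks": "0,0,-0.02,0,0,0;0,0,-0.04,0,0,0;0,0,-0.06,0,0,0;0,0,-0.05,0,0,0;0,0,-0.03,0,0,0;0,0,0,0,0,0;0,0,0,0,0,0"}}

```text
t: 23.02
position: [0.4545, -0.2243, 0.2264]
ee_rot: [[0.987, 0.158, -0.002], [0.158, -0.987, 0.002], [-0.002, -0.002, -1.0]]
wrist_force: [-0.0, -0.5, -0.7]
grip_width: 0.223
gripper_force: 29.7
```

```bash
python3 look.py w9;python3 - <<'E'
from h import *
a=cv2.imread('pics/side0.png');b=manip.read_camera('side')[:,:,::-1].copy();cv2.imwrite('pics/side1.png',b)
for n,p in(('L',(.6143,.1859)),('R',(.6569,-.0809))):
    print(n,{z:px('side',np.array([*p,z])).round(1).tolist() for z in(.119,.13,.141)})
    for im in(a,b):
        h=cv2.cvtColor(im,cv2.COLOR_BGR2HSV);m=((h[...,1]<50)&(h[...,2]>100)).astype(np.uint8)
        u=px('side',np.array([*p,.13]));M=np.zeros_like(m);cv2.circle(M,tuple(int(v) for v in u),32,1,-1)
        k,l,st,ce=cv2.connectedComponentsWithStats(m*M);i=1+np.argmax(st[1:,4]);cn=max(cv2.findContours((l==i).astype(np.uint8),0,1)[0],key=cv2.contourArea)
        print(st[i],np.round(cv2.fitEllipse(cv2.convexHull(cn))[0],1))
c=cv2.imread('pics/w9.png');hsv=cv2.cvtColor(c,cv2.COLOR_BGR2HSV);red=((hsv[...,1]>130)&((hsv[...,0]<6)|(hsv[...,0]>174))).astype(np.uint8)
k,l,st,ce=cv2.connectedComponentsWithStats(red);i=1+np.argmax(st[1:,4]);print('plug',st[i],ce[i])
x,y,ww,hh,A=st[i];cv2.imwrite('pics/p9.png',cv2.resize(c[200:384,150:370],(770,600-0)))
E
```

```text
23.025 [ 0.4545 -0.2243  0.2264] [[0.987, 0.158, -0.002], [0.158, -0.987, 0.002], [-0.002, -0.002, -1.0]] [-0.   -0.5  -0.71]
L {0.119: [288.5, 126.0], 0.13: [288.8, 123.2], 0.141: [289.1, 120.3]}
[269 111  39  27 721] [288.5 123.5]
[277 113  30  29 555] [289.6 127.3]
R {0.119: [320.3, 198.1], 0.13: [320.9, 195.5], 0.141: [321.5, 192.8]}
[ 299  179   44   37 1144] [320.5 196.8]
[ 299  176   45   37 1170] [321. 194.]
plug [ 234  220   50   79 3174] [258.99747952 259.26055451]
```

View pics/p9.png

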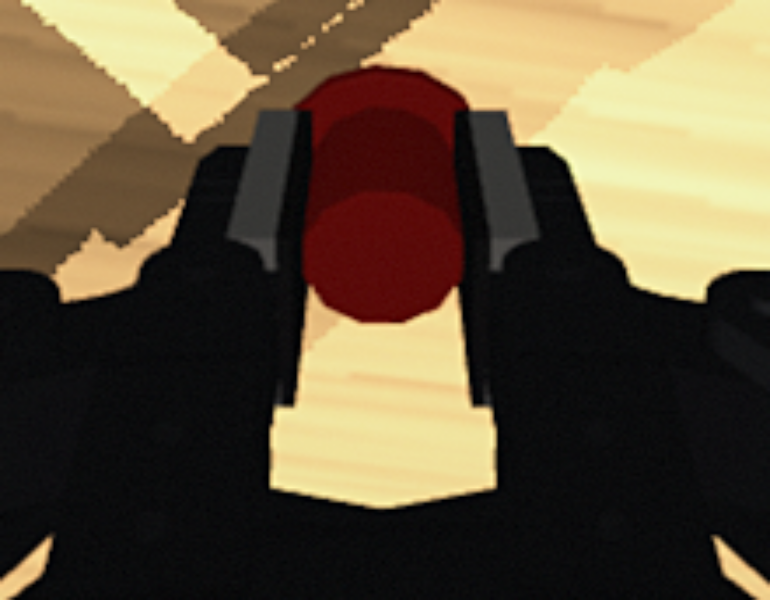

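The left pan has dropped (side row 123.5 to 127.3) and the right has risen (196.8 to 194.0), so the left pulley is the heavier. The crop shows the red plug held upright, grip top circle at wrist pixel (259.7,278.8). Carrying it to the left pan.

>>> {"name": "drive_effector", "arguments": {"ticks": "0.016,-0.054,-0.004,0,0,0;0.016,-0.054,-0.004,0,0,0;0.016,-0.054,-0.004,0,0,0;0.016,-0.054,-0.004,0,0,0;0.016,-0.054,-0.004,0,0,0;0.016,-0.054,-0.004,0,0,0;0.016,-0.054,-0.004,0,0,0;0,0,0,0,0,0"}}

```text
t: 24.12
position: [0.5054, 0.1693, 0.2545]
ee_rot: [[0.987, 0.164, -0.003], [0.164, -0.987, 0.0], [-0.003, -0.001, -1.0]]
wrist_force: [-0.1, -0.0, -0.1]
grip_width: 0.214
gripper_force: 29.7
```

>>> {"name": "drive_effector", "arguments": {"ticks": "0,0,0,0,0,0;0,0,0,0,0,0;0,0,0,0,0,0"}}

```text
t: 24.5
position: [0.5061, 0.1649, 0.2558]
ee_rot: [[0.988, 0.156, -0.001], [0.156, -0.988, -0.0], [-0.001, 0.0, -1.0]]
wrist_force: [0.3, -0.2, 0.1]
grip_width: 0.219
gripper_force: 29.7
```

```bash
python3 look.py w10; python3 - <<'E'
from h import *
for zt in(-.0215,-.0195):print('plug tool',tool((259.7,278.8),zt))
print('flange', tool((259.5,220.5),.0045),tool((259.5,220.5),.0085))
c=cv2.imread('pics/w10.png');hsv=cv2.cvtColor(c,cv2.COLOR_BGR2HSV)
y=((hsv[...,1]>110)&(hsv[...,0]>15)&(hsv[...,0]<38)).astype(np.uint8)
u=px('wrist',np.array([.6028,.1834,.1505]));us=px('wrist',np.array([.6028,.1834,.133]));print('exp',u,us)
g=cv2.cvtColor(c,cv2.COLOR_BGR2GRAY);U=u.astype(int)
x0,y0=U-22
sub=g[y0:y0+44,x0:x0+44];m=((sub<120)|(y[y0:y0+44,x0:x0+44]>0)).astype(np.uint8)
k,l,st,ce=cv2.connectedComponentsWithStats(m);i=1+np.argmax(st[1:,4])
cn=max(cv2.findContours((l==i).astype(np.uint8),0,1)[0],key=cv2.contourArea);e=cv2.fitEllipse(cv2.convexHull(cn));ctr=np.array(e[0])+[x0,y0];print('bore',st[i],ctr,e[1],w('wrist',ctr,.1505))
E
```

```text
24.5 [0.5061 0.1649 0.2558] [[0.988, 0.156, -0.001], [0.156, -0.988, -0.0], [-0.001, 0.0, -1.0]] [ 0.26 -0.21  0.07]
plug tool [-0.00175181  0.00085065 -0.0215    ]
plug tool [-0.00300551  0.00085619 -0.0195    ]
flange [0.01363582 0.00080197 0.0045    ] [0.01198498 0.00080978 0.0085    ]
exp [253.78053117  50.81779908] [254.12507554  53.22600761]
bore [ 11   9  24  26 482] [253.69177246  49.31838608] (23.457183837890625, 25.502256393432617) [0.60374062 0.18360659 0.1505    ]
```

>>> {"name": "drive_effector", "arguments": {"ticks": "0.034,-0.0013,0.008,0,0,0;0.033,-0.0012,0.008,0,0,0;0.033,-0.0012,0.009,0,0,0;0,0,0.02,0,0,0;0,0,0.02,0,0,0;0,0,0,0,0,0;0,0,0,0,0,0;0,0,0,0,0,0"}}

```text
t: 25.55
position: [0.6046, 0.1857, 0.1925]
ee_rot: [[0.987, 0.158, 0.002], [0.158, -0.987, 0.0], [0.002, 0.0, -1.0]]
wrist_force: [-0.4, 0.1, -0.4]
grip_width: 0.221
gripper_force: 29.7
```

```bash
python3 b.py -.0015 .0007 .0205
```

```text
25.55 held xy at underside [0.6032 0.1848 0.1925] bottom z 0.172 F [-0.4   0.05 -0.36] rotz [ 0.002  0.    -1.   ]
```

>>> {"name": "drive_effector", "arguments": {"ticks": "0,0.0012,0.008,0,0,0;0,0,0.006,0,0,0;0,0,0.005,0,0,0;0,0,0,0,0,0;0,0,0,0,0,0"}}

```text
t: 26.18
position: [0.6045, 0.1844, 0.1722]
ee_rot: [[0.987, 0.158, 0.0], [0.158, -0.987, 0.0], [0.0, -0.0, -1.0]]
wrist_force: [0.8, -0.3, 0.4]
grip_width: 0.219
gripper_force: 29.7
```

```bash
python3 b.py -.0015 .0007 .0205
```

```text
26.175 held xy at underside [0.6032 0.1835 0.1722] bottom z 0.1517 F [ 0.82 -0.32  0.37] rotz [ 0.  0. -1.]
```

>>> {"name": "drive_effector", "arguments": {"ticks": "0,0,0.002,0,0,0;0,0,0.002,0,0,0;0,0,0.001,0,0,0;0,0,0,0,0,0;0,0,0,0,0,0"}}

```text
t: 26.8
position: [0.6045, 0.1844, 0.1672]
ee_rot: [[0.987, 0.158, 0.0], [0.158, -0.987, -0.0], [0.0, 0.0, -1.0]]
wrist_force: [0.5, -0.5, -0.4]
grip_width: 0.223
gripper_force: 29.7
```

```bash
python3 b.py -.0015 .0007 .0205
```

```text
26.8 held xy at underside [0.6031 0.1835 0.1672] bottom z 0.1467 F [ 0.46 -0.48 -0.35] rotz [ 0. -0. -1.]
```

>>> {"name": "drive_effector", "arguments": {"ticks": "0,0,0.002,0,0,0;0,0,0.002,0,0,0;0,0,0.002,0,0,0;0,0,0.001,0,0,0;0,0,0,0,0,0;0,0,0,0,0,0"}}

```text
t: 27.55
position: [0.6045, 0.1844, 0.1602]
ee_rot: [[0.987, 0.158, 0.0], [0.158, -0.987, 0.0], [0.0, -0.0, -1.0]]
wrist_force: [-0.3, -0.2, 0.4]
grip_width: 0.218
gripper_force: 29.7
```

```bash
python3 b.py -.0015 .0007 .0205
```

```text
27.55 held xy at underside [0.6031 0.1835 0.1602] bottom z 0.1397 F [-0.33 -0.21  0.41] rotz [ 0.  0. -1.]
```

>>> {"name": "drive_effector", "arguments": {"ticks": "0,0,0.001,0,0,0;0,0,0.001,0,0,0;0,0,0,0,0,0;0,0,0,0,0,0"}}

```text
t: 28.05
position: [0.6046, 0.1844, 0.1585]
ee_rot: [[0.987, 0.158, 0.0], [0.158, -0.987, 0.0], [0.0, -0.0, -1.0]]
wrist_force: [-1.0, 0.9, 2.2]
grip_width: 0.218
gripper_force: 29.9
```

```bash
python3 b.py -.0015 .0007 .0205
```

```text
28.05 held xy at underside [0.6033 0.1835 0.1585] bottom z 0.138 F [-0.96  0.89  2.15] rotz [ 0.  0. -1.]
```

>>> {"name": "drive_effector", "arguments": {"ticks": "0,0,0.001,0,0,0;0,0,0.001,0,0,0;0,0,0,0,0,0;0,0,0,0,0,0"}}

```text
t: 28.55
position: [0.6047, 0.1845, 0.1567]
ee_rot: [[0.987, 0.158, 0.001], [0.158, -0.987, 0.0], [0.001, -0.0, -1.0]]
wrist_force: [-0.0, 0.8, 5.1]
grip_width: 0.217
gripper_force: 30.2
```

```bash
python3 b.py -.0015 .0007 .0205
```

```text
28.55 held xy at underside [0.6033 0.1835 0.1567] bottom z 0.1362 F [-0.02  0.82  5.14] rotz [ 0.001  0.    -1.   ]
```

>>> {"name": "drive_effector", "arguments": {"ticks": "0,0,0,0,0,0;0,0,0,0,0,0;0,0,0,0,0,0;0,0,-0.02,0,0,0;0,0,-0.04,0,0,0;-0.03,0,-0.03,0,0,0;-0.04,0,0,0,0,0;-0.03,0,0,0,0,0", "finger_gap": 1}}

```text
t: 29.55
position: [0.5051, 0.1686, 0.2486]
ee_rot: [[0.987, 0.158, 0.003], [0.158, -0.987, 0.0], [0.003, 0.0, -1.0]]
wrist_force: [-0.1, -0.0, 0.1]
grip_width: 1.004
gripper_force: 0.0
```

>>> {"name": "drive_effector", "arguments": {"ticks": "0,0,0,0,0,0;0,0,0,0,0,0"}}

```text
t: 29.8
position: [0.5067, 0.1687, 0.2474]
ee_rot: [[0.987, 0.158, 0.003], [0.158, -0.987, 0.0], [0.003, 0.0, -1.0]]
wrist_force: [0.2, -0.2, 0.8]
grip_width: 0.998
gripper_force: 0.0
```

```bash
python3 look.py w11; python3 - <<'E'
from h import *
c=cv2.imread('pics/w11.png');b=manip.read_camera('side')[:,:,::-1].copy()
cv2.imwrite('pics/fin.png',np.hstack([cv2.resize(c[0:200,130:380],(500,400)),cv2.resize(b[85:245,250:370],(300,400))]))
for z in(.1545,.158,.162):print(z,px('wrist',np.array([.6033,.1835,z])),334.2*.03/(.2435+.1435-z))
hsv=cv2.cvtColor(c,cv2.COLOR_BGR2HSV);red=((hsv[...,1]>130)&((hsv[...,0]<6)|(hsv[...,0]>174))).astype(np.uint8)
k,l,st,ce=cv2.connectedComponentsWithStats(red)
print([(st[i].tolist(),ce[i].round(1)) for i in range(1,k) if st[i,4]>150])
E
```

```text
29.8 [0.5067 0.1687 0.2474] [[0.987, 0.158, 0.003], [0.158, -0.987, 0.0], [0.003, 0.0, -1.0]] [ 0.2  -0.22  0.76]
0.1545 [259.00202099  50.0899504 ] 43.122580645161285
0.158 [259.00368474  49.51665803] 43.78165938864628
0.162 [259.00565062  48.8392538 ] 44.559999999999995
[([237, 27, 45, 48, 1671], array([258.9,  50.4])), ([40, 32, 39, 95, 2410], array([59.2, 79.2]))]
```

View pics/fin.png

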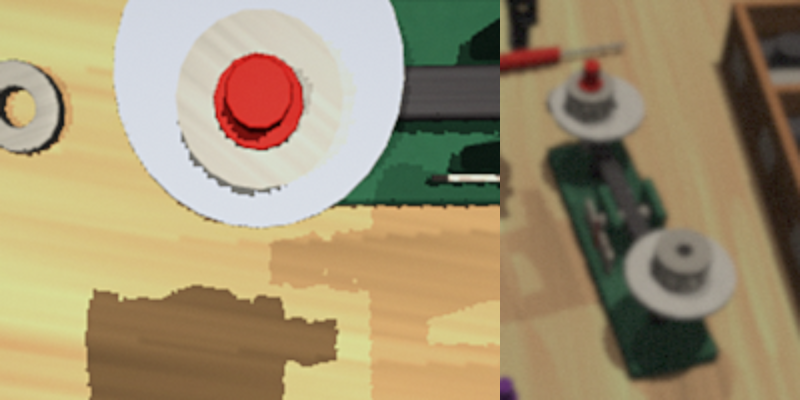

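The plug's flange sits flat on the left pulley's top face at (258,100). The force rose with the pan's own spring rate, so the plug is fully home, and the left pan is down with both pulleys in place.

```bash
python3 -c "
from bench import manip
print(manip.hand_in())"
```

```text
the job is handed in; nothing more can be done
None
```

I seated both pulleys on their pans and the balance tipped left, so I pushed the red plug fully home in the left (heavier) pulley, then handed the job in at about 30 s of the 72 s limit.

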